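# Set the suction wheel to the green mark and start the pump

### The job

With a fingertip, gently roll the knurled thumbwheel of the suction pump away from you until it clicks into the detent where the gauge needle points at the green mark, and take the finger off it. Then press the blue start button fully down and let it go. Only touch and press: do not take the wheel between the fingers, and leave the loose things on the cart where they stand.

Things in the scene. Friction and masses are not known exactly. Their poses are not given: they have to be found in the camera images.
- pump_unit: White and grey pump box fixed to the cart top, 130 (x) by 200 mm (y), flat panel 70 mm high. Origin: centre of its underside. z up, x away from its louvred front; it may stand turned. On the panel at x = 0: black knurled wheel at y = +62 mm, round white gauge with red needle (70 mm across, 78 mm high) at y = -8 mm, blue button at y = -72 mm.
- wheel_top (a point): Highest point of the wheel's rim, 84 mm up, fixed to the box. Wheel: black, 60 mm across, 22 mm wide, axle along the box's y and rigidly borne, 14 mm proud of its slot (lip 2.5 mm). It is turned by friction: a fingertip pressed on top with 5 to 10 N (friction about 1) and moved along the box's x drags it round, 18.8 mm of rim per click; leaving a detent takes about 2 N at the rim.
- wheel (a joint): Angle of the wheel, rad; grows as its top moves along the box's +x. Detents at 0, 0.63, 1.26, 1.88, 2.51; let go in between, it snaps into the nearer one. The needle turns with it, clockwise from above by the same angle; the wide green mark is the third detent, 1.26 (needle along the box's +x), red the fifth. Starts at or between the first two: one or two clicks needed.
- wheel_axis (a point): Middle of the wheel's axle, 54 mm above the surface; turns with the wheel.
- start_button_top (a point): Middle of the top of the blue start button, 26 mm across, in a black housing on the panel at the -y end of the box. It is pressed straight down.
- start_button (a joint): Travel of the start button, m: 0 up, 0.006 fully down, which takes about 5 N; a spring brings it back.
- cotton_jar: Clear jar with cotton and a red lid, 75 mm across, 94 mm high, standing loose at the left. Origin at its base. Leave alone. Beyond it, 0.4 to 0.5 m left of the middle, and likewise on the right, a bent steel tube rail of the cart rises to 250 mm above the surface: pass over it well clear.
- gauze_pack: White and blue flat gauze pack, 68x104x12 mm, loose at the right. Leave alone.
- dropper_bottle: Amber dropper bottle with black bulb, 34 mm across, 102 mm high, loose at the right rear. Leave alone.
- med_cup_1: Clear medicine cup upside down, 41 mm across, 34 mm high, loose at the right front. Leave alone.
- syringe_0: Syringe with teal needle cap, 32x132x15 mm, lying loose at the front. Leave alone.
- small_vial_1: Small white vial with blue cap, 23 mm across, 41 mm high, loose at the left front. Leave alone.
- vial_needle: Small vial with a needle standing in it, 27 mm across, 110 mm high, loose at the rear. Leave alone.
- forceps_1: Steel forceps, 13x115x10 mm, lying loose at the right. Leave alone.

How it is judged (in metres and radians):
On the way, in this order (a step that is already met when the one before it is completed fails the run):
1. the wheel rests in the green detent with no finger on it (value of joint wheel between 1.1 and 1.41 rad and contact force between the fingers and wheel below 0.3 N), for 0.3 s.
2. the start button is pressed fully down (value of joint start_button above 0.0045 m and value of joint wheel between 1.1 and 1.41 rad), for 0.05 s.
At the end, for the whole second after the job is handed in: The wheel rests in the third detent (1.26 rad, within 0.15), the needle at the green mark, and the start button, once pressed fully down, is up again (value of joint wheel between 1.1 and 1.41 rad and value of joint start_button below 0.0015 m); the robot touches nothing.
It fails at once if the start button is pressed while the wheel is not at the green mark (value of joint start_button above 0.003 m and (value of joint wheel below 1 rad or value of joint wheel above 1.5 rad)).
It fails at once if the wheel is taken between the fingers (grasp point close to its axle) instead of touched with the tip (distance between the grasp point and wheel_axis below 0.036 m).
It fails at once if wheel or button is pressed harder than 40 N (contact force between the fingers and wheel above 40 N or contact force between the fingers and pump_unit above 40 N).
It fails at once if one of the loose things around the pump is moved more than 20 mm or lifted (distance of any of cotton_jar, gauze_pack, dropper_bottle, med_cup_1, syringe_0, small_vial_1, vial_needle, forceps_1 from where it was at the start of the episode above 0.02 m).
It also fails if it takes over 58 s, if anything falls off the work surface, if the arm or the gripper's body presses on something with over 40 N, if the wrist force passes 120 N, or if a joint passes its speed limit or range.

### The arm

A 6-joint arm with a two-finger parallel gripper is mounted at the origin on a cart in front of the work surface, level with it; the furniture and walls round the work are solid. World frame = base frame: x ahead of the robot, y to its left, z up, the work surface at z = 0. Lengths are in mm, angles in rad, forces in N, time in s.
With the tool pointing down it reaches from about 350 to 875 mm from the base axis. Payload 4.2 kg.
Tool frame: the origin (TCP) lies midway between the tips of the shut fingers; the grasp point (between the pads) lies 19 mm behind it; z points along the fingers, y is the line along which they close (so a half turn about z gives the same grasp; the last joint's range is limited). The gripper opens to 85 mm and grips with 20 to 120 N. Pads are 22 mm wide; open, the fingers measure 114 mm over their backs; the gripper's body (76 mm by 85 mm) begins 54 mm behind the grasp point. The pads swing forward as they close: fully open they stand 13 mm farther back than shut.
Start: joints at [0.259, 0.385, 0.008, 0, -1.194, -0.259], TCP at [624.979, 0.025, 231.312] pointing down, gripper open.
Joint ranges: [-3.14, 3.14], [-1.21, 2.06], [-1.07, 1.41], [-3.16, 2.05], [-2.99, -0.16], [-3.1, 3.1]. Speed limits (rad/s): [2.79, 2.79, 3.14, 3.14, 3.14, 3.14].

### API

Orientations are given as a unit quaternion [x, y, z, w].
In Python, from bench import arm gives the robot as it stands.
- The arm moves only by the tool send_rows, never from a script. Its argument "targets" is a list of rows, each an object of numbers: "gripper": the gripper command: -1 is fully open, 1 is shut, values between are in proportion; "x", "y", "z": the shift along the tool's x, y, z in cm; "ax", "ay", "az": the turn, a rotation vector about the tool's x, y, z in degrees. A call has 1 to 5 rows; each row shifts and turns the commanded pose from where the row before left it, along the tool's axes as they then stand; what a row does not reach is not made up. A row lasts 1/12 s, in which the tool goes at most 41.7 mm and 7.16 degrees, less where a joint would pass 70% of its speed; a pose out of reach is approached as far as the arm can. A call is refused whole if a number of a shift passes 4.17 or a number of a turn 7.16, either way. A call with a gripper value outside its range is refused whole. The fingers move at their own pace and stop on an object; the grip force is fixed at half the most. Time passes only in rows, so rows that do not move let the fingers close. It gives the time, the measured TCP pose, the force, the opening and the grip force at its end, in the units of the state.
- arm.read_state(): the state, without advancing time (a new reading comes with each control period).
- arm.get_image(name): name is "scene" or "side" or "wrist"; returns (picture, depth): 480x640x3 uint8, red, green, blue; 480x640 float32, mm along the optical axis (not along the pixel's ray), 0 where there is no reading.
- arm.camera_model(name): a dict with "fx", "fy", "cx", "cy" (pixels), "distortion" ([k1, k2, p1, p2, k3] as OpenCV has them; the pictures are not rectified), "cam_to_world" (4x4, takes a point from camera to world coordinates). Camera axes: x right, y down, z forward; pixel columns grow to the right and rows downward; lengths in mm; the calibration is good to about 2 mm. A picture is of the moment at which its call begins: read the wrist's pose just before it. camera_model takes no time and is no camera call; for the wrist camera it gives the pose at the moment of the call.
- arm.job_done(): hands the job in; it is judged then, once.
Trained networks look in the newest picture that a camera, given by its name, has taken for a name from the list of things; names that differ only in an ending like _2 or _b are one class to them, and where a whole thing is asked for, a point or a joint stands for the part that bears it (a point fixed in the world has none). Each returns a list of dicts, best first, with "score" (0 to 1); they miss things now and then, are a little off and sometimes report something else, mostly with a low value. They report only what shows in the picture. A call takes as long as a camera call.
- arm.boxes_of(camera, thing): "rect" ([left, top, width, height] in pixels, round what is visible of it).
The state is a dict: "clock": time; "joints": joint angles; "joint_vel": joint speeds; "joint_efforts": joint torques, N m; "position": TCP position; "ee_rot": TCP orientation; "contact_force": force on the tool from outside, world axes, zero at the start; "wrist_torque": the same for the moment, N m; "gripper_width": finger opening in mm; "grasp_force": force on a finger pad.
Only numpy, scipy, OpenCV 4.12 (cv2) and the standard library are available. Lean on these libraries where they do the work, as an engineer would, in place of code of your own. Each camera call takes 0.05 s, during which the arm holds its last target. There are 200 camera calls.

## Working session

There is one attempt and no reset: what is moved stays moved. The work goes in short steps, Python scripts to look and compute and a tool call to move; the robot and the scene stay as the last step left them, time stands still between calls to the robot, and variables do not carry over. Pictures are saved under pics/ and viewed, at most 10 in all, crops included, and the job is handed in when it is done.

Besides the shell and the picture viewer there is one more tool, called by a JSON object that holds its "fn" and its "kwargs". send_rows: Moves the arm, as the interface text tells. Its arguments: {"type":"object","properties":{"targets":{"type":"array"}},"required":["targets"]}

```bash
ls; mkdir -p pics
python3 - <<'E'
from bench import arm
import cv2,numpy as np
print(arm.read_state())
for n in ["scene","wrist"]:
    im,d=arm.get_image(n); cv2.imwrite(f"pics/{n}0.png",im[:,:,::-1]); np.save(f"pics/{n}0d.npy",d)
    for t in ["pump_unit","wheel_top","start_button_top"]:
        print(n,t,arm.boxes_of(n,t)[:2])
    m=arm.camera_model(n);print(m)
E
```

```text
pics
{'clock': 0.0, 'joints': array([ 2.58574108e-01,  3.85576040e-01,  6.60691286e-03, -5.26678315e-04,
       -1.19399718e+00, -2.58614609e-01]), 'joint_vel': array([-5.20947847e-05, -9.55467206e-04,  3.50468054e-04, -1.05182994e-03,
        5.37133965e-04, -5.67831471e-04]), 'joint_efforts': array([-9.55001960e-04, -3.92286408e+01,  1.88399577e+01,  4.18616563e+00,
       -4.72148502e-03,  8.27910434e-07]), 'position': array([6.24405556e+02, 8.03356244e-03, 2.30198317e+02]), 'ee_rot': array([-0.70702332,  0.70718936,  0.00075708, -0.00081483]), 'contact_force': array([ 0.78532211, -0.10237749,  0.55772789]), 'wrist_torque': array([0.03887904, 0.05872277, 0.00130488]), 'grasp_force': 0.0, 'gripper_width': 85.33513827145885}
scene pump_unit [{'rect': [250.5, 215.4, 87.1, 51.0], 'score': 0.92}]
scene wheel_top [{'rect': [252.1, 213.7, 84.3, 53.4], 'score': 0.66}]
scene start_button_top [{'rect': [313.4, 223.4, 4.6, 6.7], 'score': 0.52}]
{'fx': 547.8732191541875, 'fy': 547.8732191541875, 'cx': 324.20444386659597, 'cy': 228.53147405409243, 'distortion': array([-0.07091928,  0.        ,
[... 522 characters left out ...]
}]
wrist wheel_top [{'rect': [306.2, 196.4, 179.2, 200.8], 'score': 0.87}]
wrist start_button_top [{'rect': [400.1, 234.8, 34.1, 28.6], 'score': 0.76}]
{'fx': 365.8426968329125, 'fy': 365.8426968329125, 'cx': 320.78420379805704, 'cy': 240.96289262036817, 'distortion': array([-0.06400615,  0.        ,  0.        ,  0.        ,  0.        ]), 'cam_to_world': array([[-9.99999554e-01,  2.51796074e-04, -9.09902090e-04,
         6.24732437e+02],
       [-4.00987284e-05,  9.51580711e-01,  3.07399005e-01,
        -8.03599308e+01],
       [ 9.43247140e-04,  3.07398905e-01, -9.51580277e-01,
         3.73753169e+02],
       [ 0.00000000e+00,  0.00000000e+00,  0.00000000e+00,
         1.00000000e+00]])}
```

View pics/scene0.png

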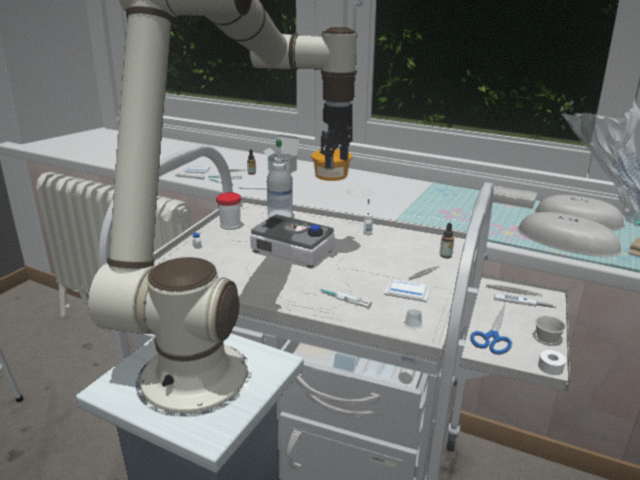

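View pics/wrist0.png

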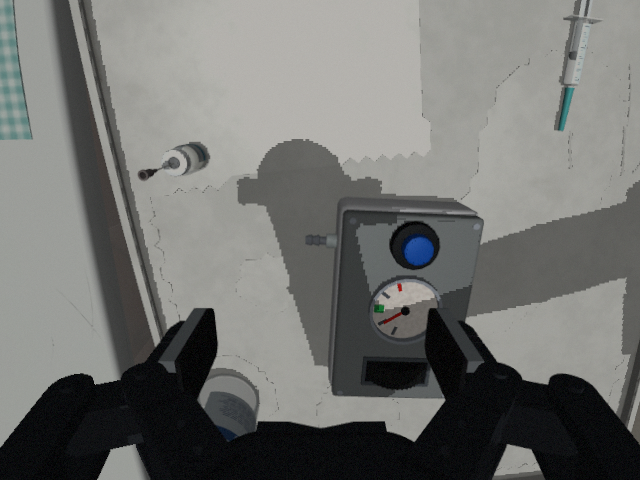

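The scene shows the pump mid-cart, with a tall bottle behind it on the left. In the wrist view, the button is at (415,246), the gauge at (405,311) with the needle at (381,324), the green mark at (379,309), and the wheel at (393,372). The needle looks to be at about detent 2. Next I'll get positions.

```bash
cat > h.py <<'E'
import cv2,numpy as np
def rays(m,px):
    K=np.array([[m['fx'],0,m['cx']],[0,m['fy'],m['cy']],[0,0,1]])
    u=cv2.undistortPoints(np.array(px,float).reshape(-1,1,2),K,m['distortion']).reshape(-1,2)
    return np.c_[u,np.ones(len(u))]
def at_z(m,px,z):
    T=m['cam_to_world'];r=rays(m,px)@T[:3,:3].T
    return T[:3,3]+r*((z-T[2,3])/r[:,2])[:,None]
def at_d(m,px,d):
    T=m['cam_to_world'];r=rays(m,px)
    return (r*np.array([d[int(v),int(u)] for u,v in px])[:,None])@T[:3,:3].T+T[:3,3]
def proj(m,P):
    T=np.linalg.inv(m['cam_to_world']);K=np.array([[m['fx'],0,m['cx']],[0,m['fy'],m['cy']],[0,0,1]])
    P=np.array(P,float).reshape(-1,3)@T[:3,:3].T+T[:3,3]
    return cv2.projectPoints(P,np.zeros(3),np.zeros(3),K,m['distortion'])[0].reshape(-1,2)
E
python3 - <<'E'
from bench import arm
from h import *
np.set_printoptions(suppress=True,precision=1)
m=arm.camera_model("wrist"); d=np.load("pics/wrist0d.npy"); im=cv2.imread("pics/wrist0.png")
px=[(418,250),(405,311),(393,372),(350,220),(472,228),(341,390),(230,385),(230,420),(215,390)]
print(at_d(m,px,d))
# segment blue
b=im.astype(int); mask=((b[:,:,0]>b[:,:,2]+60)&(b[:,:,0]>100)).astype(np.uint8);mask[350:]=0
ys,xs=np.nonzero(mask); c=(xs.mean(),ys.mean());print(c,at_d(m,[c],d))
print("needle/marks",at_z(m,[(405,311),(381,324),(379,309),(393,331),(386,294),(400,287)],78))
ms=arm.camera_model("scene"); ds=np.load("pics/scene0d.npy")
print("scene bottle",at_d(ms,[(279,146),(279,160),(280,190),(280,215)],ds))
crop=im[190:400,300:490]; cv2.imwrite("pics/crop0.png",cv2.resize(crop,None,fx=2.85,fy=2.85,interpolation=cv2.INTER_CUBIC))
E
```

```text
[[544.8  18.4  92.1]
 [547.3  83.1  76.5]
 [555.7 144.2  84.4]
 [599.4  -1.2  70.5]
 [492.2   6.1  69.4]
 [603.8 177.5  69.6]
 [730.5 209.3  24.5]
 [719.5 213.3  74.2]
 [744.9 207.2  35.8]]
(np.float64(444.3540290620872), np.float64(225.5772787318362)) [[517.7   3.4  71.4]]
needle/marks [[547.7  82.3  78. ]
 [568.9  95.7  78. ]
 [571.6  80.1  78. ]
 [557.3 103.2  78. ]
 [566.1  65.1  78. ]
 [554.   58.2  78. ]]
scene bottle [[738.8 241.1 233.2]
 [732.1 238.2 191.6]
 [712.2 225.  103.7]
 [607.4 163.7  72.9]]
```

View pics/crop0.png

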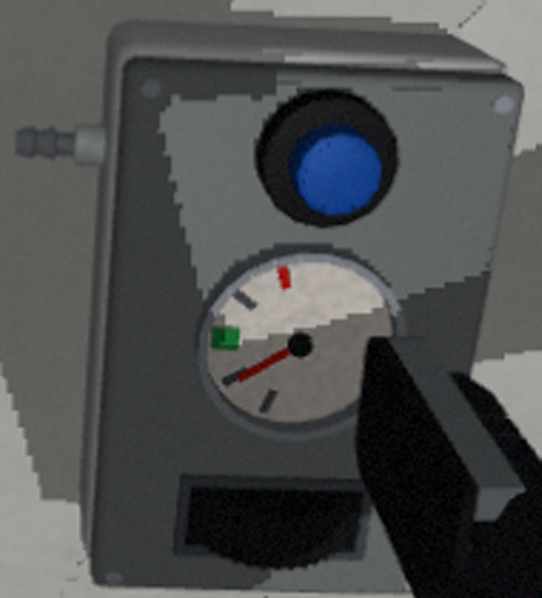

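The needle sits on the second tick, so one click (18.8 mm of rim) is needed. Box yaw is about -5° and wheel_top is about (555,152,84). I'll shut the gripper, turn by 5°, and go above the wheel, 8 mm to the box's -x side.

{"fn": "send_rows", "kwargs": {"targets": [{"gripper":1,"x":-3.82,"y":1.93},{"gripper":1,"x":-3.82,"y":1.93},{"gripper":1,"x":-3.82,"y":1.93},{"gripper":1,"x":-3.82,"y":1.93},{"gripper":1,"az":5}]}}

```text
$.targets[0]: bad value
```

{"fn": "send_rows", "kwargs": {"targets": [{"gripper":1,"z":3.5},{"gripper":1,"z":3.5},{"gripper":1,"z":3.0},{"gripper":1,"z":2},{"gripper":1}]}}

```text
$.targets[0]: bad value
```

Run:
```python
from bench import arm
from h import *
import cv2
s=arm.read_state();print(s['clock'],s['position'],s['ee_rot'],s['contact_force'],s['gripper_width'])
for n in ["wrist","side"]:
    im,d=arm.get_image(n)
    if n=="side":
        p=proj(arm.camera_model("side"),[[555,152,84]])[0];print(p)
        u,v=p.astype(int);u=min(max(u,100),540);v=min(max(v,75),405);im=cv2.resize(im[v-75:v+75,u-100:u+100],None,fx=4,fy=4,interpolation=cv2.INTER_CUBIC)
    cv2.imwrite(f"pics/{n}1.png",im[:,:,::-1])
```

```text
0.4 [6.24883248e+02 1.69854862e-02 2.31140380e+02] [-7.07088219e-01  7.07125321e-01  1.18398308e-04 -1.32097275e-04] [ 0.4105304   0.39141991 -0.67247812] 85.42193220206322
[317.99801651 194.04492507]
```

View pics/wrist1.png

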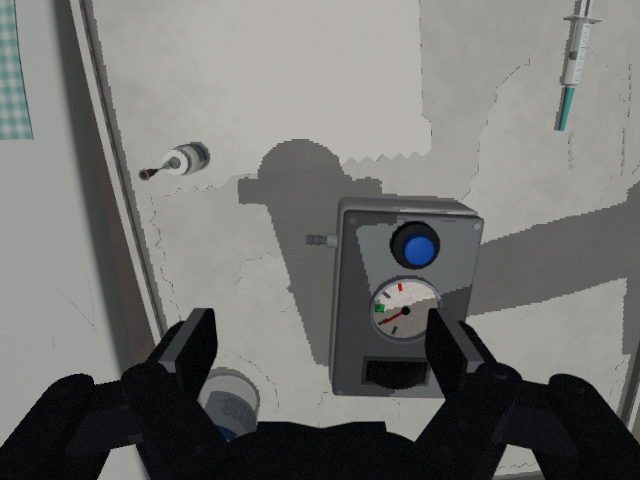

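View pics/side1.png

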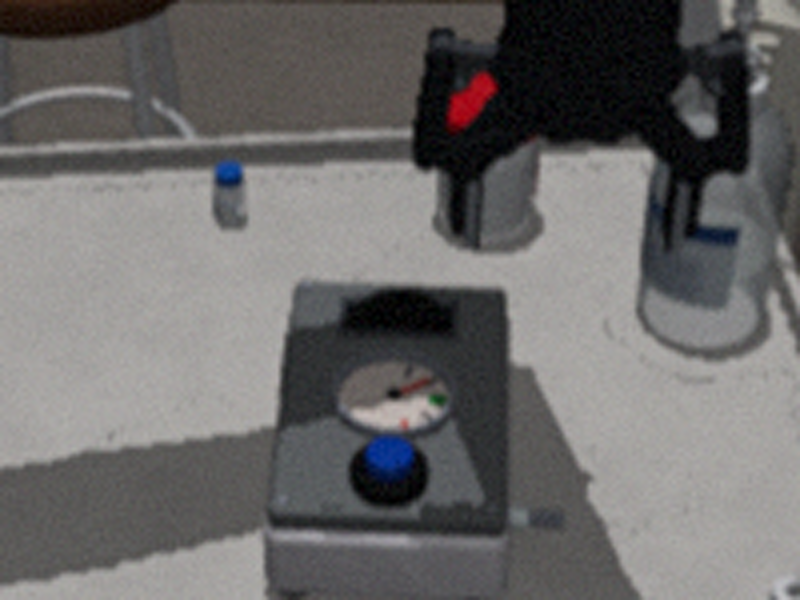

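Both moves were refused because every key has to be given, so the arm hasn't moved. The side crop is centred on my predicted wheel top, and the wheel shows at (400,310), which confirms it. I'll resend full rows.

{"fn": "send_rows", "kwargs": {"targets": [{"gripper":1,"x":-3.82,"y":1.93,"z":0,"ax":0,"ay":0,"az":0},{"gripper":1,"x":-3.82,"y":1.93,"z":0,"ax":0,"ay":0,"az":0},{"gripper":1,"x":-3.82,"y":1.93,"z":0,"ax":0,"ay":0,"az":0},{"gripper":1,"x":-3.82,"y":1.93,"z":0,"ax":0,"ay":0,"az":0},{"gripper":1,"x":0,"y":0,"z":0,"ax":0,"ay":0,"az":5}]}}

```text
clock: 0.92
position: [547.4, 153.8, 231.8]
ee_rot: [-0.677, 0.736, 0.0, 0.001]
contact_force: [-0.0, -0.4, -0.1]
gripper_width: 25.5
grasp_force: 0.0
```

{"fn": "send_rows", "kwargs": {"targets": [{"gripper":1,"x":0,"y":0,"z":3.5,"ax":0,"ay":0,"az":0},{"gripper":1,"x":0,"y":0,"z":3.5,"ax":0,"ay":0,"az":0},{"gripper":1,"x":0,"y":0,"z":3.0,"ax":0,"ay":0,"az":0},{"gripper":1,"x":0,"y":0,"z":2.5,"ax":0,"ay":0,"az":0},{"gripper":1,"x":0,"y":0,"z":0,"ax":0,"ay":0,"az":0}]}}

```text
clock: 1.33
position: [546.2, 147.3, 101.0]
ee_rot: [-0.675, 0.738, 0.002, -0.005]
contact_force: [-1.1, 0.8, -0.3]
gripper_width: -0.2
grasp_force: 0.0
```

Run:
```python
from bench import arm
from h import *
import cv2
s=arm.read_state();print(s['clock'],s['position'],s['ee_rot'],s['contact_force'],s['gripper_width'])
im,d=arm.get_image("side"); im=cv2.resize(im[100:250,218:418],None,fx=4,fy=4,interpolation=cv2.INTER_CUBIC)
w,_=arm.get_image("wrist")
out=np.hstack([cv2.resize(im,(400,300)),cv2.resize(w,(400,300))])
cv2.imwrite("pics/two2.png",out[:,:,::-1])
```

```text
1.3333 [546.21520348 147.254499   101.03332172] [-0.67518735  0.73762474  0.00180792 -0.00534043] [-1.08667782  0.76268238 -0.32711392] -0.18570009946374114
```

View pics/two2.png

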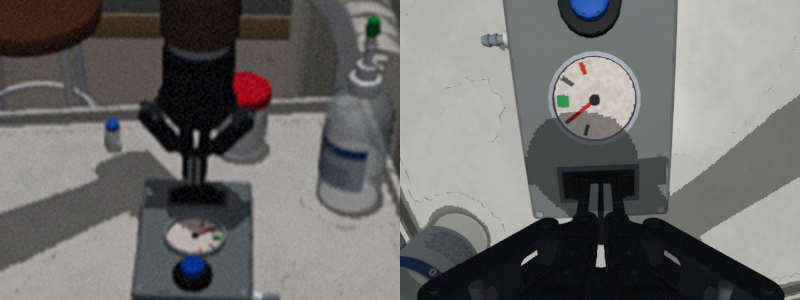

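Run:
```python
from bench import arm
from h import *
import cv2
np.set_printoptions(suppress=True,precision=1)
w,d=arm.get_image("wrist");m=arm.camera_model("wrist")
s=arm.read_state();print(s['clock'],s['position'],s['ee_rot'],s['contact_force'])
cv2.imwrite("pics/w3.png",w[150:350,230:440,::-1])
k=1.6
print("hub/green/needle",at_z(m,[(k*194,k*100),(k*163,k*101),(k*170,k*123)],78))
print("slot",at_z(m,[(k*159,k*168),(k*237,k*168)],72))
print(arm.boxes_of("wrist","start_button_top")[:1])
print("housing px pred of wheel top",proj(m,[[555,152,84]]))
cv2.imwrite("pics/w3.png",cv2.resize(w[100:360,220:440],None,fx=2.3,fy=2.3,interpolation=cv2.INTER_CUBIC)[:,:,::-1])
```

```text
1.4833 [551.  149.2 107.7] [-0.7  0.7 -0.   0. ] [-0.3 -0.3  0.5]
hub/green/needle [[550.1  84.9  78. ]
 [573.2  83.6  78. ]
 [570.  100.5  78. ]]
slot [[585.1 138.9  72. ]
 [519.6 144.5  72. ]]
[{'rect': [275.1, 0.0, 63.8, 33.0], 'score': 0.62}]
housing px pred of wheel top [[313.1 297.3]]
```

View pics/w3.png

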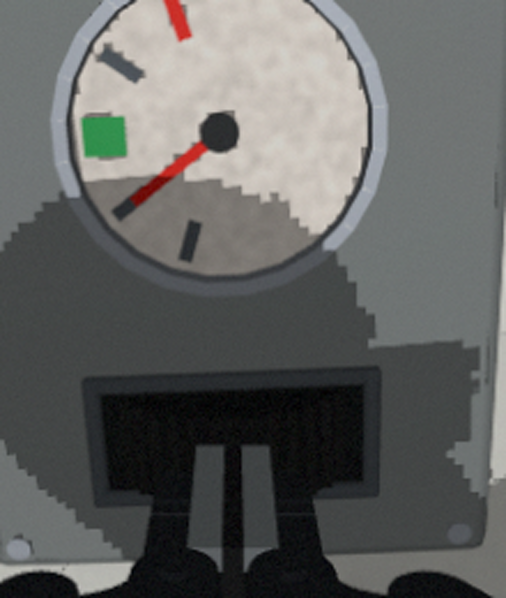

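The needle is on the second tick, at crop (120,210), and the green mark is at (105,137). The fingertips stand in front of the slot, centred at (235,450). I'll correct by 3-4 mm and descend.

{"fn": "send_rows", "kwargs": {"targets": [{"gripper":1,"x":-0.4,"y":0.3,"z":0.8,"ax":0,"ay":0,"az":0},{"gripper":1,"x":0,"y":0,"z":0.8,"ax":0,"ay":0,"az":0},{"gripper":1,"x":0,"y":0,"z":0.3,"ax":0,"ay":0,"az":0},{"gripper":1,"x":0,"y":0,"z":0,"ax":0,"ay":0,"az":0},{"gripper":1,"x":0,"y":0,"z":0,"ax":0,"ay":0,"az":0}]}}

```text
clock: 1.95
position: [547.1, 153.0, 87.2]
ee_rot: [-0.676, 0.737, -0.0, -0.0]
contact_force: [0.3, -0.7, 0.1]
gripper_width: 0.1
grasp_force: 0.0
```

{"fn": "send_rows", "kwargs": {"targets": [{"gripper":1,"x":0,"y":0,"z":0.1,"ax":0,"ay":0,"az":0},{"gripper":1,"x":0,"y":0,"z":0.1,"ax":0,"ay":0,"az":0},{"gripper":1,"x":0,"y":0,"z":0,"ax":0,"ay":0,"az":0},{"gripper":1,"x":0,"y":0,"z":0,"ax":0,"ay":0,"az":0}]}}

```text
clock: 2.28
position: [547.2, 153.0, 85.3]
ee_rot: [-0.676, 0.737, -0.0, 0.0]
contact_force: [0.0, -0.4, -1.1]
gripper_width: 0.1
grasp_force: 0.0
```

{"fn": "send_rows", "kwargs": {"targets": [{"gripper":1,"x":0,"y":0,"z":0.1,"ax":0,"ay":0,"az":0},{"gripper":1,"x":0,"y":0,"z":0,"ax":0,"ay":0,"az":0},{"gripper":1,"x":0,"y":0,"z":0,"ax":0,"ay":0,"az":0}]}}

```text
clock: 2.53
position: [547.1, 153.0, 84.3]
ee_rot: [-0.676, 0.737, 0.0, -0.0]
contact_force: [-0.0, 0.3, 0.5]
gripper_width: 0.1
grasp_force: 0.0
```

{"fn": "send_rows", "kwargs": {"targets": [{"gripper":1,"x":0,"y":0,"z":0.05,"ax":0,"ay":0,"az":0},{"gripper":1,"x":0,"y":0,"z":0,"ax":0,"ay":0,"az":0},{"gripper":1,"x":0,"y":0,"z":0,"ax":0,"ay":0,"az":0}]}}

```text
clock: 2.78
position: [547.3, 153.0, 84.1]
ee_rot: [-0.676, 0.737, -0.0, 0.0]
contact_force: [-0.6, 0.6, 2.0]
gripper_width: 0.3
grasp_force: 1.0
```

{"fn": "send_rows", "kwargs": {"targets": [{"gripper":1,"x":0,"y":0,"z":0.05,"ax":0,"ay":0,"az":0},{"gripper":1,"x":0,"y":0,"z":0,"ax":0,"ay":0,"az":0},{"gripper":1,"x":0,"y":0,"z":0,"ax":0,"ay":0,"az":0}]}}

```text
clock: 3.03
position: [547.5, 153.0, 84.0]
ee_rot: [-0.676, 0.737, -0.0, 0.0]
contact_force: [-0.3, -0.7, 6.4]
gripper_width: -0.2
grasp_force: 2.7
```

{"fn": "send_rows", "kwargs": {"targets": [{"gripper":1,"x":0,"y":0,"z":0.03,"ax":0,"ay":0,"az":0},{"gripper":1,"x":0,"y":0,"z":0,"ax":0,"ay":0,"az":0},{"gripper":1,"x":0,"y":0,"z":0,"ax":0,"ay":0,"az":0}]}}

```text
clock: 3.28
position: [547.5, 153.0, 84.0]
ee_rot: [-0.676, 0.737, -0.0, 0.0]
contact_force: [-1.4, -0.6, 6.4]
gripper_width: -0.0
grasp_force: 3.3
```

About 7 N now. I'll drag along the box's +x, which is tool -y.

{"fn": "send_rows", "kwargs": {"targets": [{"gripper":1,"x":0,"y":-0.15,"z":0,"ax":0,"ay":0,"az":0},{"gripper":1,"x":0,"y":-0.15,"z":0,"ax":0,"ay":0,"az":0},{"gripper":1,"x":0,"y":-0.15,"z":0,"ax":0,"ay":0,"az":0},{"gripper":1,"x":0,"y":-0.15,"z":0,"ax":0,"ay":0,"az":0}]}}

```text
clock: 3.62
position: [553.2, 152.8, 84.0]
ee_rot: [-0.676, 0.737, -0.0, 0.0]
contact_force: [-2.8, -0.5, 6.9]
gripper_width: 0.1
grasp_force: 3.5
```

{"fn": "send_rows", "kwargs": {"targets": [{"gripper":1,"x":0,"y":-0.15,"z":0,"ax":0,"ay":0,"az":0},{"gripper":1,"x":0,"y":-0.15,"z":0,"ax":0,"ay":0,"az":0},{"gripper":1,"x":0,"y":-0.15,"z":0,"ax":0,"ay":0,"az":0},{"gripper":1,"x":0,"y":-0.15,"z":0,"ax":0,"ay":0,"az":0}]}}

```text
clock: 3.95
position: [559.8, 152.4, 83.8]
ee_rot: [-0.676, 0.737, -0.0, 0.001]
contact_force: [0.2, 1.4, 4.3]
gripper_width: 0.1
grasp_force: 2.0
```

{"fn": "send_rows", "kwargs": {"targets": [{"gripper":1,"x":0,"y":-0.15,"z":0,"ax":0,"ay":0,"az":0},{"gripper":1,"x":0,"y":-0.15,"z":0,"ax":0,"ay":0,"az":0},{"gripper":1,"x":0,"y":-0.15,"z":0,"ax":0,"ay":0,"az":0},{"gripper":1,"x":0,"y":-0.15,"z":0,"ax":0,"ay":0,"az":0},{"gripper":1,"x":0,"y":0,"z":0,"ax":0,"ay":0,"az":0}]}}

```text
clock: 4.37
position: [565.5, 151.6, 82.7]
ee_rot: [-0.676, 0.737, -0.0, 0.0]
contact_force: [1.0, 1.3, 0.5]
gripper_width: -0.1
grasp_force: 0.8
```

Run:
```python
from bench import arm
from h import *
import cv2
w,d=arm.get_image("wrist");m=arm.camera_model("wrist")
cv2.imwrite("pics/w4.png",w[:,:,::-1])
```

```text
(no output)
```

View pics/w4.png

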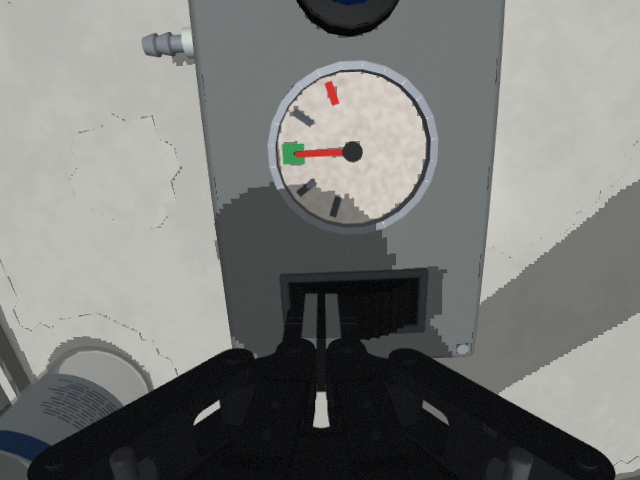

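The needle (tip at 293,154) lies on the green mark (292,154). I'll lift off straight up and let the wheel rest.

{"fn": "send_rows", "kwargs": {"targets": [{"gripper":1,"x":0,"y":0,"z":-1.0,"ax":0,"ay":0,"az":0},{"gripper":1,"x":0,"y":0,"z":-3.0,"ax":0,"ay":0,"az":0},{"gripper":1,"x":0,"y":0,"z":0,"ax":0,"ay":0,"az":0},{"gripper":1,"x":0,"y":0,"z":0,"ax":0,"ay":0,"az":0},{"gripper":1,"x":0,"y":0,"z":0,"ax":0,"ay":0,"az":0}]}}

```text
clock: 4.83
position: [564.3, 151.1, 123.0]
ee_rot: [-0.675, 0.737, 0.0, -0.001]
contact_force: [0.3, -0.0, -0.9]
gripper_width: -0.3
grasp_force: 0.0
```

{"fn": "send_rows", "kwargs": {"targets": [{"gripper":1,"x":3.3,"y":0.22,"z":0,"ax":0,"ay":0,"az":0},{"gripper":1,"x":3.3,"y":0.22,"z":0,"ax":0,"ay":0,"az":0},{"gripper":1,"x":3.3,"y":0.23,"z":0,"ax":0,"ay":0,"az":0},{"gripper":1,"x":3.3,"y":0.23,"z":0,"ax":0,"ay":0,"az":0},{"gripper":1,"x":0,"y":0,"z":0,"ax":0,"ay":0,"az":0}]}}

```text
clock: 5.25
position: [541.5, 16.2, 121.7]
ee_rot: [-0.674, 0.739, 0.001, -0.003]
contact_force: [0.3, -0.1, -0.1]
gripper_width: 0.2
grasp_force: 0.0
```

{"fn": "send_rows", "kwargs": {"targets": [{"gripper":1,"x":0,"y":0,"z":0,"ax":0,"ay":0,"az":0},{"gripper":1,"x":0,"y":0,"z":0,"ax":0,"ay":0,"az":0},{"gripper":1,"x":0,"y":0,"z":0,"ax":0,"ay":0,"az":0}]}}

```text
clock: 5.5
position: [544.6, 21.3, 122.6]
ee_rot: [-0.676, 0.737, 0.0, -0.0]
contact_force: [-0.2, -0.0, -0.2]
gripper_width: 0.3
grasp_force: 0.0
```

Run:
```python
from bench import arm
from h import *
import cv2
np.set_printoptions(suppress=True,precision=1)
s=arm.read_state();print(s['clock'],s['position'],s['contact_force'])
out=[]
w,d=arm.get_image("side");m=arm.camera_model("side")
print(proj(m,[[545,20,92]]),arm.boxes_of("side","start_button_top")[:1])
w2,_=arm.get_image("wrist")
c=cv2.resize(w[130:280,218:418],(600,450),interpolation=cv2.INTER_CUBIC)
cv2.imwrite("pics/s5.png",np.hstack([c[:,100:500],cv2.resize(w2,(400,300))[:, :] if 0 else cv2.copyMakeBorder(cv2.resize(w2,(400,300)),0,150,0,0,0)])[:,:,::-1])
```

```text
5.5 [544.6  21.3 122.6] [-0.2 -0.  -0.2]
[[314.  231.1]] [{'rect': [200.0, 399.5, 23.0, 12.3], 'score': 0.59}]
```

View pics/s5.png

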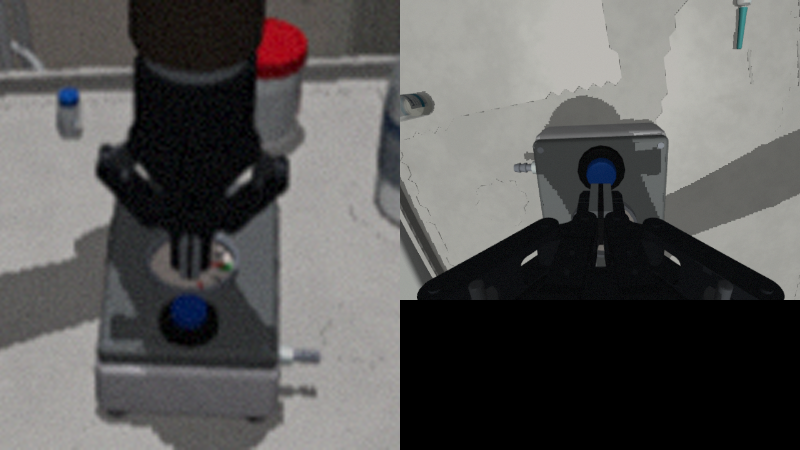

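The side view shows the fingertips above the blue button, which is at crop (190,310) and matches the projected target. Both views are consistent, so I'll descend.

{"fn": "send_rows", "kwargs": {"targets": [{"gripper":1,"x":0,"y":0,"z":1.5,"ax":0,"ay":0,"az":0},{"gripper":1,"x":0,"y":0,"z":1.1,"ax":0,"ay":0,"az":0},{"gripper":1,"x":0,"y":0,"z":0,"ax":0,"ay":0,"az":0},{"gripper":1,"x":0,"y":0,"z":0,"ax":0,"ay":0,"az":0},{"gripper":1,"x":0,"y":0,"z":0,"ax":0,"ay":0,"az":0}]}}

```text
clock: 6.07
position: [545.2, 21.2, 97.5]
ee_rot: [-0.676, 0.737, -0.0, 0.0]
contact_force: [0.0, -0.1, 0.7]
gripper_width: -0.3
grasp_force: 0.0
```

{"fn": "send_rows", "kwargs": {"targets": [{"gripper":1,"x":0,"y":0,"z":0.2,"ax":0,"ay":0,"az":0},{"gripper":1,"x":0,"y":0,"z":0.2,"ax":0,"ay":0,"az":0},{"gripper":1,"x":0,"y":0,"z":0.15,"ax":0,"ay":0,"az":0},{"gripper":1,"x":0,"y":0,"z":0,"ax":0,"ay":0,"az":0},{"gripper":1,"x":0,"y":0,"z":0,"ax":0,"ay":0,"az":0}]}}

```text
clock: 6.48
position: [544.8, 20.8, 91.8]
ee_rot: [-0.676, 0.737, -0.0, 0.0]
contact_force: [0.6, 0.4, 1.3]
gripper_width: -0.1
grasp_force: 0.7
```

{"fn": "send_rows", "kwargs": {"targets": [{"gripper":1,"x":0,"y":0,"z":0.15,"ax":0,"ay":0,"az":0},{"gripper":1,"x":0,"y":0,"z":0.15,"ax":0,"ay":0,"az":0},{"gripper":1,"x":0,"y":0,"z":0.15,"ax":0,"ay":0,"az":0},{"gripper":1,"x":0,"y":0,"z":0,"ax":0,"ay":0,"az":0},{"gripper":1,"x":0,"y":0,"z":0,"ax":0,"ay":0,"az":0}]}}

```text
clock: 6.9
position: [544.9, 20.8, 87.3]
ee_rot: [-0.676, 0.737, -0.0, 0.0]
contact_force: [-1.0, 1.0, 4.2]
gripper_width: 0.1
grasp_force: 2.1
```

{"fn": "send_rows", "kwargs": {"targets": [{"gripper":1,"x":0,"y":0,"z":0.1,"ax":0,"ay":0,"az":0},{"gripper":1,"x":0,"y":0,"z":0.1,"ax":0,"ay":0,"az":0},{"gripper":1,"x":0,"y":0,"z":0,"ax":0,"ay":0,"az":0},{"gripper":1,"x":0,"y":0,"z":0,"ax":0,"ay":0,"az":0}]}}

```text
clock: 7.23
position: [545.0, 20.8, 86.0]
ee_rot: [-0.676, 0.737, -0.0, 0.0]
contact_force: [-2.7, 1.0, 8.7]
gripper_width: -0.2
grasp_force: 4.5
```

{"fn": "send_rows", "kwargs": {"targets": [{"gripper":1,"x":0,"y":0,"z":0.07,"ax":0,"ay":0,"az":0},{"gripper":1,"x":0,"y":0,"z":0,"ax":0,"ay":0,"az":0},{"gripper":1,"x":0,"y":0,"z":0,"ax":0,"ay":0,"az":0}]}}

```text
clock: 7.48
position: [545.0, 20.8, 86.0]
ee_rot: [-0.676, 0.737, -0.0, 0.0]
contact_force: [-3.0, 1.9, 12.8]
gripper_width: -0.2
grasp_force: 6.3
```

{"fn": "send_rows", "kwargs": {"targets": [{"gripper":1,"x":0,"y":0,"z":-1.5,"ax":0,"ay":0,"az":0},{"gripper":1,"x":0,"y":0,"z":-4,"ax":0,"ay":0,"az":0},{"gripper":1,"x":0,"y":0,"z":-4,"ax":0,"ay":0,"az":0},{"gripper":1,"x":0,"y":0,"z":-4,"ax":0,"ay":0,"az":0},{"gripper":1,"x":0,"y":0,"z":0,"ax":0,"ay":0,"az":0}]}}

```text
clock: 7.9
position: [549.0, 21.1, 227.6]
ee_rot: [-0.676, 0.737, -0.005, 0.006]
contact_force: [1.1, 0.6, 1.1]
gripper_width: -0.2
grasp_force: 0.0
```

{"fn": "send_rows", "kwargs": {"targets": [{"gripper":1,"x":0,"y":0,"z":0,"ax":0,"ay":0,"az":0},{"gripper":1,"x":0,"y":0,"z":0,"ax":0,"ay":0,"az":0},{"gripper":1,"x":0,"y":0,"z":0,"ax":0,"ay":0,"az":0}]}}

```text
clock: 8.15
position: [543.5, 20.4, 217.4]
ee_rot: [-0.675, 0.737, 0.001, -0.002]
contact_force: [0.6, 0.4, -0.2]
gripper_width: 0.1
grasp_force: 0.0
```

Run:
```python
from bench import arm
import cv2
s=arm.read_state();print(s['clock'],s['position'],s['contact_force'])
w,d=arm.get_image("side")
cv2.imwrite("pics/s6.png",cv2.resize(w[150:270,238:398],(640,480),interpolation=cv2.INTER_CUBIC)[:,:,::-1])
```

```text
8.15 [543.52729873  20.44925349 217.36187832] [ 0.60067623  0.37588109 -0.17266448]
```

View pics/s6.png

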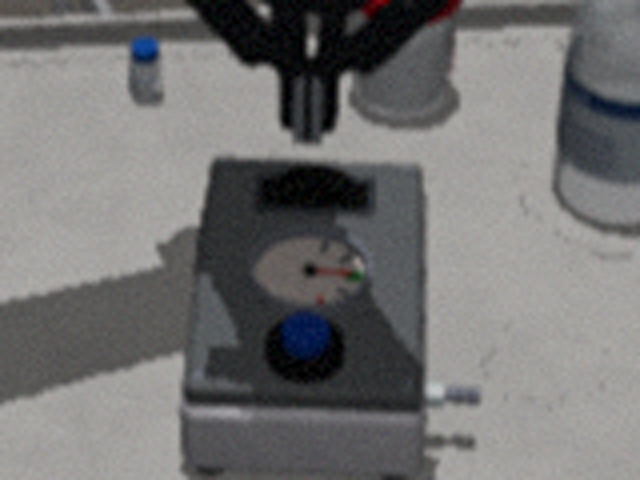

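The needle (tip at 355,272) is on green, the button (305,335) is up again, and the arm is clear. Handing in.

```bash
python3 -c "
from bench import arm
print(arm.job_done())"
```

```text
the job is handed in; nothing more can be done
None
```

I rolled the wheel one click to the green mark, lifted the finger off, then pressed the start button fully down and let it go. The last picture shows the needle on green and the button up; the job is handed in, but no verdict was returned.

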